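# Clamp a board in the tilting cradle and hold it up at the set angle

## Task

The control board is to be checked at a slant through the magnifier: lock it in the tilting cradle by swinging the toggle clamp's handle from its laid-back position up and over dead centre until it stays locked, the foot pressing on the board, while the plate still lies flat. Then raise the plate by its bar until its pointer meets the index that is set on the quadrant, and keep holding it there by the bar: the program finishes while the robot holds the plate up, still. Leave the index as it is set, and the things lying round the cradle in their places.

Things in the scene. Friction and masses are not known exactly. Their poses are not given: they have to be found in the camera images.
- cradle: tilting board cradle, fixed: dark foot plate 190 (x) x 166 (y) mm, top at 14 mm. Origin on the table under its middle; z up, x away from the robot (yaw up to 0.3 rad), y to the left. Hinge axis along x at y = -85, z = 50; the plate lies from there to y = +65, lift bar at y = +120. Upright quadrant (aluminium arc, radius 126 to 147 about the hinge axis) at x = +90, graduated face to the robot
- tilt_plate: aluminium plate 136 (x) x 150 (y) x 6 mm that tilts about its hinge. Origin: middle of the hinge axis, in the plate's mid-plane; x along the hinge axis, y from the hinge to the lift bar, z square off the plate. Level at the start, on rest posts; the tilt can go to 1.35 rad. The hinge is free: let go, the plate falls. 0.6 to 0.95 kg with bar and clamp; takes about 2 to 4 N at the bar
- bar_mid (a point): middle of the lift bar at the plate's free edge: round steel bar of 12 mm diameter, 104 long, parallel to the hinge axis and 205 mm from it, in the plate's mid-plane (50 mm above the table at the start), on two 10 mm arms at x = -50 and +50; 49 mm clear gap between bar and plate edge, nothing below the bar down to the table; axes as the plate
- plate_pointer (a point): tip of the small steel pointer at the plate's far edge, 124.5 mm from the hinge axis, 90 mm beyond the bar's middle in x, in the plate's mid-plane; it sweeps along the inner edge of the quadrant; axes as the plate
- index_tip (a point): tip of the tongue of the dark steel index, a clip with thumb screw on the quadrant's outer edge, tongue towards the hinge axis; the tip lies 126 mm from the hinge axis at the quadrant's inner edge. Its y axis points from the hinge axis out through the tip: plate and index agree when the plate's y axis points the same way
- index (a joint): angle of the index about the hinge axis, rad, counted like the plate's tilt (0 = level): between 0.6 and 1.05 and already set; held by its thumb screw (stiff)
- clamp_handle (a joint): toggle clamp handle, rad: 0 = open, laid back over the hinge side, 11 degrees above level; grows as it swings up; passes dead centre at 1.24; at 1.344 it stands upright on its stop, locked. Drives the clamp arm through a link. Left below 1.0 it stays; from there the sprung foot resists (4 to 5 N at the grip) and drives it back; past dead centre it snaps to the stop and stays
- handle_pivot (a point): pivot of the handle on the clamp bracket, on the plate's midline, 18 mm from the hinge axis and 38 mm above the plate's mid-plane (88 mm above the table); its x axis is parallel to the hinge axis, its y axis points along the handle to its free end
- handle_grip (a point): middle of the handle's rubber grip, 75 mm from handle_pivot; the grip is 14 mm thick (along the hinge axis), 18 mm the other way and runs from 36 to 104 mm from the pivot; axes as handle_pivot
- clamp_foot: round rubber foot, 15 mm diameter, sprung in the end of the clamp arm; origin: middle of its lower face. With the clamp open it is swung up, about 65 mm above the board; locked, it presses on the middle of the board with about 15 to 20 N
- control_board: green circuit board, 86x62 mm, 19 high over its parts, loose, 45 g; lies on two black rails of the plate that guide its short edges (1.5 mm clearance) but let it slide towards the hinge if the plate is tilted unclamped. Origin: middle, 2 mm below the board's lower face; x along its 86 mm side (along the hinge axis), z up out of its component side
- screw_bowl: round steel dish with screws in it, 74 mm across, 18 high (mm); loose, a bystander lying near the cradle; origin at the middle of its underside
- driver_fine: fine screwdriver, 13x135x13, yellow-orange handle (mm); loose, a bystander lying near the cradle; origin at the middle of its underside
- marker: black felt marker, 16x134x17 (mm); loose, a bystander lying near the cradle; origin at the middle of its underside
- gear_wheel: white nylon gear wheel, 43 across, 13 high (mm); loose, a bystander lying near the cradle; origin at the middle of its underside
- tape_red: roll of tape, 52 across, 15 high (mm); loose, a bystander lying near the cradle; origin at the middle of its underside

How it is judged (in metres and radians):
On the way, in this order (a step that is already met when the one before it is completed fails the run):
1. the clamp is locked past dead centre with its foot pressing on the board while the plate lies flat (value of joint clamp_handle above 1.28 rad and contact force between clamp_foot and control_board above 4 N and angle between tilt_plate's own z axis and vertical below 0.08 rad), for 0.2 s.
2. the plate is raised off its rest by the bar, the board clamped (value of joint clamp_handle above 1.28 rad and angle between tilt_plate's own z axis and vertical above 0.3 rad and contact force between the fingers and tilt_plate above 1 N), for 0.1 s.
At the end, for the whole second after the job is handed in: Fingers hold the bar; plate still (under 0.05 rad/s) and within 0.06 rad of the index; clamp locked past dead centre (handle over 1.28 rad), foot pressing on the board (over 4 N); board still in its bed (within 12 mm of its middle); index not shifted (6 mm) (angle between the y axis of plate_pointer and the y axis of index_tip, either way round below 0.06 rad and angle between tilt_plate's own z axis and vertical above 0.5 rad and angular speed of tilt_plate below 0.05 rad/s and distance between the grasp point and bar_mid below 0.06 m and contact force between the fingers and tilt_plate above 1 N and value of joint clamp_handle above 1.28 rad and contact force between clamp_foot and control_board above 4 N and y of control_board in the frame of tilt_plate between 0.1 and 0.124 m and z of control_board in the frame of tilt_plate below 0.011 m and distance of index_tip from where it was at the start of the episode below 0.006 m); the arm keeps its last pose, push and grip.
It fails at once if the plate is raised before the clamp is locked (angle between tilt_plate's own z axis and vertical above 0.15 rad and value of joint clamp_handle below 1.2 rad).
It fails at once if the index is shifted (distance of index_tip from where it was at the start of the episode above 0.012 m).
It fails at once if a bystander is pushed out of its place (over 30 mm) (distance of any of screw_bowl, driver_fine, marker, gear_wheel, tape_red from where it was at the start of the episode above 0.03 m).
It also fails if it takes over 58 s, if anything falls off the work surface, if the arm or the gripper's body presses on something with over 40 N, if the wrist force passes 120 N, or if a joint passes its speed limit or range.

## Robot

A 6-joint arm with a two-finger parallel gripper is mounted at the origin on a cart in front of the work surface, level with it; the furniture and walls round the work are solid. World frame = base frame: x ahead of the robot, y to its left, z up, the work surface at z = 0. Lengths are in m, angles in degrees, forces in N, time in s.
With the tool pointing down it reaches from about 0.375 to 0.925 m from the base axis. Payload 5.7 kg.
Tool frame: the origin (TCP) lies midway between the tips of the shut fingers; the grasp point (between the pads) lies 19 mm behind it; z points along the fingers, y is the line along which they close (so a half turn about z gives the same grasp; the last joint's range is limited). The gripper opens to 88 mm and grips with 3 to 60 N. Pads are 20 mm wide; open, the fingers measure 115 mm over their backs; the gripper's body (75 mm by 178 mm) begins 61 mm behind the grasp point.
Start: joints at [64.739, 20.558, 86.54, -0, 72.909, -6.595], TCP at [0.192, 0.568, 0.223] pointing down, gripper open.
Joint ranges: [-170.27, 170.27], [-57.76, 135], [12.27, 136.19], [-55.21, 235.2], [11.17, 155.16], [-170.74, 170.74]. Speed limits (degrees/s): [136.94, 136.94, 180, 180, 180, 180].

## Interface

Orientations are given as [roll, pitch, yaw] about the fixed x, y, z axes, in that order (R = Rz(yaw) Ry(pitch) Rx(roll)).
In Python, from station import r gives the robot as it stands.
- The arm moves only by the tool carry_out, never from a script. Its argument "steps" is a list of rows, each an object with "delta_pos": the shift along the tool's x, y, z in units of 100 mm (1.0 is 100 mm), a list of three; "twist": the turn, a rotation vector about the tool's x, y, z in units of 90 degrees (1.0 is 90 degrees), a list of three. A call has 1 to 8 rows; each row shifts and turns the commanded pose from where the row before left it, along the tool's axes as they then stand; what a row does not reach is not made up. A row lasts 1/12 s, in which the tool goes at most 41.7 mm and 7.16 degrees, less where a joint would pass 70% of its speed; a pose out of reach is approached as far as the arm can. A call with a number of a shift or a turn outside -1 to 1 is refused whole. A call with a gripper value outside its range is refused whole. "hand" is the closure, from 0 (fully open) to 1 (shut), set as the call begins (left out, the last holds). The fingers move at their own pace and stop on an object; "force" is the grip in N (left out, the last holds). Time passes only in rows, so rows that do not move let the fingers close. It gives the time, the measured TCP pose, the force, the opening and the grip force at its end, in the units of the state.
- r.state(): the state, without advancing time (a new reading comes with each control period).
- r.read_camera(name): name is "scene" or "top" or "wrist"; returns (picture, depth): 420x560x3 uint8, red, green, blue; 420x560 float32, m along the optical axis (not along the pixel's ray), 0 where there is no reading.
- r.get_calibration(name): a dict with "camera_matrix" (3x3 intrinsics, pixels), "extrinsics" (4x4, takes a point from camera to world coordinates). Camera axes: x right, y down, z forward; pixel columns grow to the right and rows downward; lengths in m; the calibration is good to about 2 mm. The wrist camera is an equidistant fisheye: a pixel r from the principal point sees the ray r / f radians off the axis. A picture is of the moment at which its call begins: read the wrist's pose just before it. get_calibration takes no time and is no camera call; for the wrist camera it gives the pose at the moment of the call.
- r.finish_job(): hands the job in; it is judged then, once.
The state is a dict: "time_s": time; "qpos": joint angles; "joint_vel": joint speeds; "joint_torque": joint torques, N m; "tool_pos": TCP position; "tool_rot": TCP orientation; "contact_force": force on the tool from outside, world axes, zero at the start; "moment": the same for the moment, N m; "grip_width": finger opening in m; "grasp_force": force on a finger pad.
Only numpy, scipy, OpenCV 4.12 (cv2) and the standard library are available. Lean on these libraries where they do the work, as an engineer would, in place of code of your own. Each camera call takes 0.05 s, during which the arm holds its last target. There are 200 camera calls.

## Working session

There is one attempt and no reset: what is moved stays moved. The work goes in short steps, Python scripts to look and compute and a tool call to move; the robot and the scene stay as the last step left them, time stands still between calls to the robot, and variables do not carry over. Pictures are saved under pics/ and viewed, at most 10 in all, crops included, and the job is handed in when it is done.

Besides the shell and the picture viewer there is one more tool, called as name(argument=value, ...), one argument or row to a line, values as JSON. carry_out: Moves the arm, as the interface text tells. Shifts and turns lie within -1 to 1; 1 stands for 100 mm of shift or 90 degrees of turn. Its arguments: {"type":"object","properties":{"steps":{"type":"array","items":{"type":"object","properties":{"delta_pos":{"type":"array","items":{"type":"number","minimum":-1,"maximum":1}},"twist":{"type":"array","items":{"type":"number","minimum":-1,"maximum":1}}}}},"hand":{"type":"number"},"force":{"type":"number"}},"required":["steps"]}

```bash
mkdir -p pics; ls
cat > look.py <<'E'
import cv2,sys,numpy as np
from station import r
def snap(n,f):
    p,d=r.read_camera(n); cv2.imwrite(f'pics/{f}.png',p[:,:,::-1]); np.savez(f'pics/{f}.npz',p=p,d=d,K=r.get_calibration(n)['camera_matrix'],T=r.get_calibration(n)['extrinsics']); return p,d
def pts(f):
    z=np.load(f'pics/{f}.npz'); d=z['d'];K=z['K'];v,u=np.mgrid[:d.shape[0],:d.shape[1]]
    P=np.stack([(u-K[0,2])/K[0,0]*d,(v-K[1,2])/K[1,1]*d,d],-1)@z['T'][:3,:3].T+z['T'][:3,3]
    P[d==0]=np.nan
    return z['p'],P
E
python3 - <<'E'
from look import *
for n in ('scene','top'):
    snap(n,n+'0'); print(n,r.get_calibration(n))
print(r.state())
E
```

```text
pics
scene {'camera_matrix': array([[452.78941311,   0.        , 276.91104722],
       [  0.        , 452.78941311, 208.26411024],
       [  0.        ,   0.        ,   1.        ]]), 'extrinsics': array([[ 0.84431446, -0.39532983,  0.36172838,  0.1852131 ],
       [-0.53584591, -0.62479711,  0.56788884, -0.44755736],
       [ 0.00150345, -0.67330744, -0.7393611 ,  0.8007104 ],
       [ 0.        ,  0.        ,  0.        ,  1.        ]])}
top {'camera_matrix': array([[378.98152403,   0.        , 280.16734271],
       [  0.        , 378.98152403, 207.05679496],
       [  0.        ,   0.        ,   1.        ]]), 'extrinsics': array([[-0.00840771, -0.98337729,  0.18137921,  0.39045661],
       [-0.99978153,  0.01173788,  0.01729468,  0.07814616],
       [-0.0191362 , -0.18119417, -0.98326114,  0.97407804],
       [ 0.        ,  0.        ,  0.        ,  1.        ]])}
{'time_s': 0.1, 'qpos': array([ 6.47374634e+01,  2.05943173e+01,  8.65904600e+01, -1.19586050e-03,
        7.29085561e+01, -6.59567707e+00]), 'joint_vel': array([-0.00129453, -0.07809004, -0.17605207,  0.05924003, -0.02589358,
        0.05695148]), 'joint_torque': array([ 2.88706606e-04, -5.16359389e+01, -2.71405542e+01,  6.76833722e-02,
        2.77672301e-02, -1.94245149e-05]), 'tool_pos': array([0.19180399, 0.56788084, 0.22190381]), 'tool_rot': array([-1.79907153e+02, -9.58556079e-03,  1.61333485e+02]), 'contact_force': array([-0.1537317 , -0.24778837, -0.56690873]), 'moment': array([0.04567306, 0.02246756, 0.00955949]), 'grasp_force': 0.0, 'grip_width': 0.0878795281135864}
```

View pics/scene0.png

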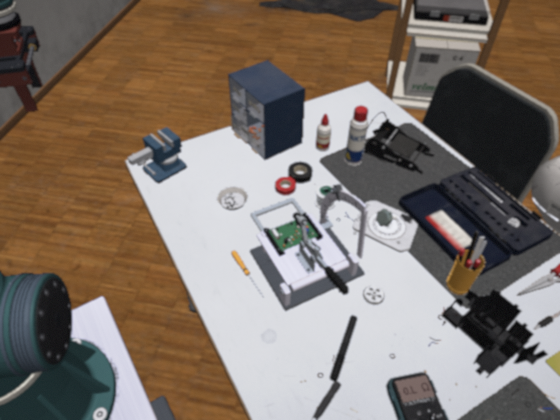

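View pics/top0.png

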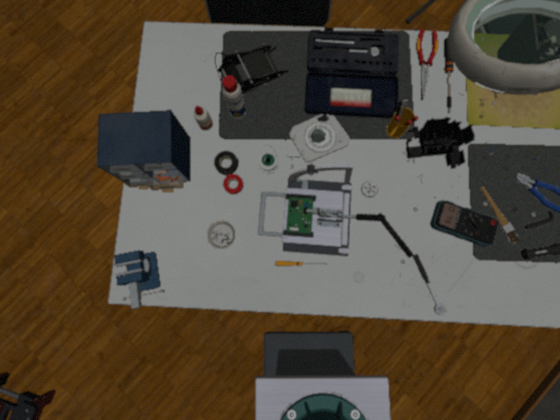

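The scene picture shows the cradle at about (305,235), with the bar up-left near (275,210), the black grip at (335,280) and the quadrant arc at (345,215). In the top picture the plate is at about (318,215), the bar at x≈262, the handle runs to (383,217), and the marker lies just beyond it at (395,235).

Run:
```python
from look import *
for f in('top0','scene0'):
    p,P=pts(f)
    x,y,z=P[...,0],P[...,1],P[...,2]
    box=(x>.3)&(x<.75)&(y>-.25)&(y<.25)
    # bar+plate band at z 40..60
    m=box&(z>.042)&(z<.06)&(p.min(-1)>100)
    n,l,s,c=cv2.connectedComponentsWithStats(m.astype(np.uint8))
    for i in range(1,n):
        if s[i,4]>60:
            q=P[l==i][:,:2].astype(np.float32); print(f,'plate',s[i],cv2.minAreaRect(q),np.median(P[l==i][:,2]))
    g=box&(p[...,1]>p[...,0]+20)&(p[...,1]>p[...,2]+5)&(z>.05)&(z<.09)
    print('green',g.sum(),cv2.minAreaRect(P[g][:,:2].astype(np.float32)),P[g].mean(0))
    k=box&(p.max(-1)<45)&(z>.06)
    n,l,s,c=cv2.connectedComponentsWithStats(k.astype(np.uint8))
    for i in range(1,n):
        if s[i,4]>8: print('dark',s[i],c[i],P[l==i].min(0),P[l==i].max(0),P[l==i].mean(0))
    h=box&(z>.09); print('high',h.sum(),P[h].min(0),P[h].max(0))
p=cv2.imread('pics/top0.png')[140:280,230:440]; a=cv2.resize(p,None,fx=3.8,fy=3.8,interpolation=2)
cv2.imwrite('pics/c1.png',a)
p=cv2.imread('pics/scene0.png')[170:320,235:405]; cv2.imwrite('pics/c2.png',cv2.resize(p,None,fx=4,fy=4,interpolation=2))
```

```text
top0 plate [286 185  64  30 791] ((0.5824834704399109, 0.0014774799346923828), (0.16138996183872223, 0.054099541157484055), 77.4051284790039) 0.05301504661968681
top0 plate [258 195   8  39 123] ((0.5436866879463196, 0.13982895016670227), (0.011591019108891487, 0.09551603347063065), 84.84556579589844) 0.05398644890312487
top0 plate [283 200   5  30  79] ((0.5420729517936707, 0.08153752237558365), (0.006601006258279085, 0.0734589621424675), 84.86653900146484) 0.052313803327559194
top0 plate [281 215  67  32 997] ((0.5038050413131714, 0.011315301060676575), (0.15975095331668854, 0.07196351140737534), 84.74236297607422) 0.05295573060748504
green 566 ((0.5399266481399536, 0.047008730471134186), (0.057589657604694366, 0.0871087834239006), 85.302734375) [0.53872802 0.04754932 0.06062546]
dark [308 166   9   7  30] [310.63333333 169.06666667] [0.61781953 0.01234368 0.13507596] [0.62905063 0.03059864 0.17726275] [0.62315967 0.02461162 0.16858312]
dark [287 195  28   4  59] [300.22033898 196.15254237] [0.57980618 0.01113756 0.06045731] [0.58901157 0.07714428 0.06932075] [0.58504137 0.04474307
[... 1234 characters left out ...]
 548 ((0.5381108522415161, 0.03713097795844078), (0.07562469691038132, 0.08925355225801468), 86.86756896972656) [0.53283507 0.04268346 0.06016089]
dark [307 218  11  15  20] [312.   225.15] [0.57945619 0.01489829 0.06219433] [0.586059   0.05925952 0.06640053] [0.58285051 0.03757224 0.06376547]
dark [267 232  11  16  32] [271.84375 239.75   ] [0.4865316  0.02785218 0.06019441] [0.49348212 0.07317334 0.06533807] [0.48987519 0.05010299 0.0632586 ]
dark [326 268  21  25 187] [335.9197861  279.98930481] [ 0.51391768 -0.15019354  0.09881502] [ 0.5278817  -0.08666266  0.1155902 ] [ 0.51991398 -0.12085365  0.10876819]
high 1492 [ 0.51370145 -0.24994877  0.09003495] [0.74994349 0.06506434 0.35448574]
```

View pics/c2.png

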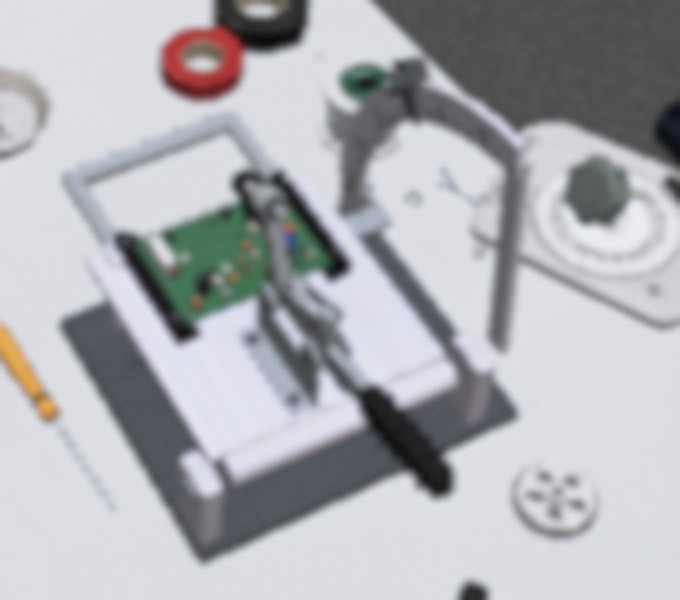

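View pics/c1.png

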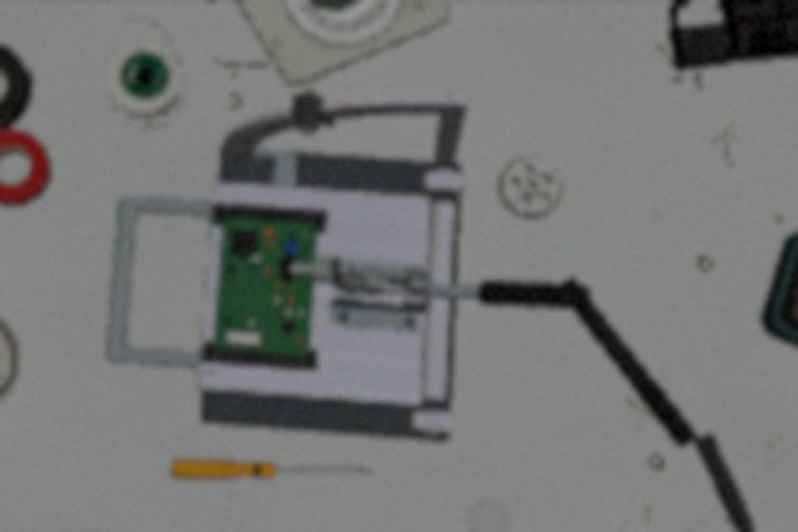

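Both crops agree with the depth numbers. The cradle yaw is about -5°, the bar's middle is near (0.5435, 0.1395) and the grip is near (0.521, -0.120, 0.102). The index clip sits at crop c2 (405,85), at about 0.88 rad. Next I turn the tool so the fingers close along the hinge axis.

carry_out(
  hand=0.3,
  steps=[
    {"twist":[0,0,0.077]},
    {"twist":[0,0,0.077]},
    {"twist":[0,0,0.077]},
    {"twist":[0,0,0.077]},
    {"twist":[0,0,0.077]},
    {"twist":[0,0,0.077]},
    {"twist":[0,0,0.077]},
    {"twist":[0,0,0.077]},
  ],
)

```text
invalid input
```

carry_out(
  steps=[
    {"twist":[0,0,0.077]},
    {"twist":[0,0,0.077]},
    {"twist":[0,0,0.077]},
    {"delta_pos":[0,0,-0.2]},
    {},
  ],
)

```text
invalid input
```

```bash
cat >> look.py <<'E'
from scipy.spatial.transform import Rotation as Ro
YAW=np.radians(-5.0); CX=np.array([np.cos(YAW),np.sin(YAW),0]); CY=np.array([-np.sin(YAW),np.cos(YAW),0])
BAR=np.array([.5435,.1395,.05]); H=BAR-.205*CY
def to(target):
    s=r.state(); R=Ro.from_euler('xyz',s['tool_rot'],degrees=True).as_matrix()
    print('t',s['time_s'],'pos',s['tool_pos'],'rot',s['tool_rot'],'F',s['contact_force'],'w',s['grip_width'],s['grasp_force'])
    print('axes in cradle: y',R[:,1]@CX,R[:,1]@CY,R[2,1],' z',R[:,2]@CX,R[:,2]@CY,R[2,2])
    print('delta units',(R.T@(np.array(target)-s['tool_pos'])*10).round(3),'target',np.round(target,4))
    return R
def loc(x,y,z): return H+x*CX+y*CY+np.array([0,0,z-.05])
E
python3 - <<'E'
from look import *
a=np.radians(11)
g=loc(0,.018-.085*np.cos(a),.088+.085*np.sin(a)); print('grasp',g)
to(g+[0,0,.13])
E
```

```text
grasp [ 0.51992975 -0.12990921  0.10421876]
t 0.1 pos [0.19180399 0.56788084 0.22190381] rot [-1.79907153e+02 -9.58556079e-03  1.61333485e+02] F [-0.1537317  -0.24778837 -0.56690873] w 0.0878795281135864 0.0
axes in cradle: y 0.23626973447827793 0.971686156433536 -0.0016204829484235584  z -0.0005454347011980202 -0.0015350749582827346 -0.9999986730220491
delta units [-5.342 -5.561 -0.115] target [ 0.5199 -0.1299  0.2342]
```

Both fields probably have to be present in every row.

carry_out(
  hand=0.3,
  force=20,
  steps=[
    {"delta_pos":[0,0,0],"twist":[0,0,0.077]},
    {"delta_pos":[0,0,0],"twist":[0,0,0.077]},
    {"delta_pos":[0,0,0],"twist":[0,0,0.077]},
    {"delta_pos":[0,0,0],"twist":[0,0,0.077]},
    {"delta_pos":[0,0,0],"twist":[0,0,0.077]},
    {"delta_pos":[0,0,0],"twist":[0,0,0.077]},
    {"delta_pos":[0,0,0],"twist":[0,0,0.077]},
    {"delta_pos":[0,0,0],"twist":[0,0,0.077]},
  ],
)

```text
time_s: 0.77
tool_pos: [0.1919, 0.568, 0.2221]
tool_rot: [-180.0, 0.1, 105.5]
contact_force: [-0.4, 0.9, 0.4]
grip_width: 0.0615
grasp_force: 0.0
```

carry_out(
  steps=[
    {"delta_pos":[0,0,0],"twist":[0,0,0.077]},
    {"delta_pos":[0,0,0],"twist":[0,0,0.077]},
    {"delta_pos":[0,0,0],"twist":[0,0,0.077]},
    {"delta_pos":[0,0,-0.2],"twist":[0,0,0]},
  ],
)

```text
time_s: 1.1
tool_pos: [0.1908, 0.5657, 0.2387]
tool_rot: [-179.8, 0.4, 84.7]
contact_force: [0.2, -0.1, -0.1]
grip_width: 0.0617
grasp_force: 0.0
```

Run:
```python
from look import *
a=np.radians(11)
g=loc(0,.018-.085*np.cos(a),.088+.085*np.sin(a))
to(g+[0,0,.13])
```

```text
t 1.1 pos [0.190817   0.56569969 0.23871513] rot [-179.83914316    0.44627031   84.72537657] F [ 0.24860253 -0.10572118 -0.14080626] w 0.06165933299015908 0.0
axes in cradle: y 0.9999844674615215 -0.004814912496236448 -0.00280739262498171  z -0.0028447776472253754 -0.007775230897792239 -0.9999657259249557
delta units [-6.624  3.917  0.086] target [ 0.5199 -0.1299  0.2342]
```

carry_out(
  steps=[
    {"delta_pos":[-0.276,0.163,0],"twist":[0,0,0]},
    {"delta_pos":[-0.276,0.163,0],"twist":[0,0,0]},
    {"delta_pos":[-0.276,0.163,0],"twist":[0,0,0]},
    {"delta_pos":[-0.276,0.163,0],"twist":[0,0,0]},
    {"delta_pos":[-0.276,0.163,0],"twist":[0,0,0]},
    {"delta_pos":[-0.276,0.163,0],"twist":[0,0,0]},
    {"delta_pos":[-0.276,0.163,0],"twist":[0,0,0]},
    {"delta_pos":[-0.276,0.163,0],"twist":[0,0,0]},
  ],
)

```text
time_s: 1.77
tool_pos: [0.3032, 0.3357, 0.2424]
tool_rot: [-180.0, 0.0, 85.1]
contact_force: [0.2, -0.2, -0.0]
grip_width: 0.0618
grasp_force: 0.0
```

carry_out(
  steps=[
    {"delta_pos":[-0.276,0.163,0],"twist":[0,0,0]},
    {"delta_pos":[-0.276,0.163,0],"twist":[0,0,0]},
    {"delta_pos":[-0.276,0.163,0],"twist":[0,0,0]},
    {"delta_pos":[-0.276,0.163,0],"twist":[0,0,0]},
    {"delta_pos":[-0.276,0.163,0],"twist":[0,0,0]},
    {"delta_pos":[-0.276,0.163,0],"twist":[0,0,0]},
    {"delta_pos":[-0.276,0.163,0],"twist":[0,0,0]},
    {"delta_pos":[-0.276,0.163,0],"twist":[0,0,0]},
  ],
)

```text
time_s: 2.43
tool_pos: [0.4143, 0.1046, 0.2425]
tool_rot: [-180.0, 0.0, 85.1]
contact_force: [-0.5, 0.5, -0.2]
grip_width: 0.0618
grasp_force: 0.0
```

carry_out(
  steps=[
    {"delta_pos":[-0.276,0.163,0],"twist":[0,0,0]},
    {"delta_pos":[-0.276,0.163,0],"twist":[0,0,0]},
    {"delta_pos":[-0.276,0.163,0],"twist":[0,0,0]},
    {"delta_pos":[-0.276,0.163,0],"twist":[0,0,0]},
    {"delta_pos":[-0.276,0.163,0],"twist":[0,0,0]},
    {"delta_pos":[-0.276,0.163,0],"twist":[0,0,0]},
    {"delta_pos":[-0.276,0.163,0],"twist":[0,0,0]},
    {"delta_pos":[-0.276,0.163,0],"twist":[0,0,0]},
  ],
)

```text
time_s: 3.1
tool_pos: [0.5254, -0.1265, 0.2423]
tool_rot: [-180.0, -0.0, 85.1]
contact_force: [0.7, 0.8, -0.0]
grip_width: 0.0617
grasp_force: 0.0
```

Run:
```python
from look import *
a=np.radians(11)
g=loc(0,.018-.085*np.cos(a),.088+.085*np.sin(a))
to(g+[0,0,.13])
K=r.get_calibration('wrist'); snap('wrist','w1'); print(K)
```

```text
t 3.1 pos [ 0.52536571 -0.12645016  0.24228502] rot [-1.79953478e+02 -1.23768645e-02  8.50868084e+01] F [ 0.65456776  0.80681738 -0.03420554] w 0.06172812129094205 0.0
axes in cradle: y 0.9999985223373353 0.0015152667390336135 -0.000811966658644704  z -0.0008122930311916626 0.00021478651169249313 -0.9999996470233303
delta units [-0.039 -0.051  0.081] target [ 0.5199 -0.1299  0.2342]
{'camera_matrix': array([[325.1922621 ,   0.        , 279.2774708 ],
       [  0.        , 325.1922621 , 208.81800213],
       [  0.        ,   0.        ,   1.        ]]), 'extrinsics': array([[ 0.99634367, -0.0817696 , -0.0247595 ,  0.53169549],
       [-0.08542597, -0.95790542, -0.27407957, -0.05071355],
       [-0.00130589,  0.27519255, -0.96138824,  0.40512622],
       [ 0.        ,  0.        ,  0.        ,  1.        ]])}
```

View pics/w1.png

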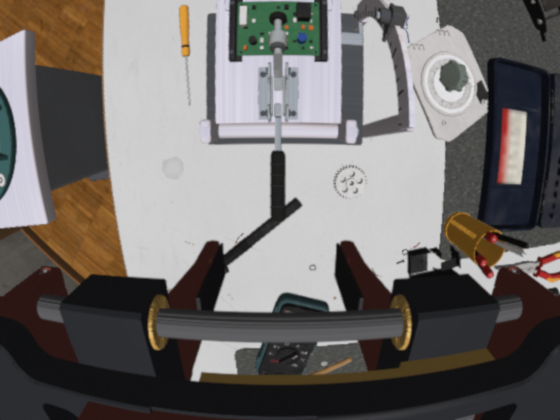

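The wrist picture shows the grip as a vertical black bar, from (278,152) to (278,218), centred between the fingers (columns 222 to 338). The marker lies below its end, at (300,203) to (225,265). I check the grip's position with a ray, then descend.

Run:
```python
from look import *
z=np.load('pics/w1.npz');K,T=z['K'],z['T']
def ray(u,v,h):
    d=np.array([u-K[0,2],v-K[1,2]]);q=np.hypot(*d);a=q/K[0,0];w=T[:3,:3]@np.array([*(d/q*np.sin(a)),np.cos(a)]);return T[:3,3]+w*(h-T[2,3])/w[2]
for uv,h in(((278,152),.104),((278,218),.117)):
    P=ray(*uv,h); q=P-H; print(P,q@CX,q@CY)
a=np.radians(11); print(.018-.036*np.cos(a),.018-.104*np.cos(a))
to(loc(0,.018-.085*np.cos(a),.088+.085*np.sin(a)-.019))
```

```text
[ 0.53147884 -0.08798691  0.104     ] 0.007851373670770653 -0.022668965251368498
[ 0.52623108 -0.14769252  0.117     ] 0.007827272596864087 -0.08260475552147874
-0.0173385786041159 -0.08408922707855705
t 3.15 pos [ 0.52886123 -0.13185944  0.24253402] rot [179.81981113   0.23557309  84.99991566] F [ 3.26795274 -4.69168761  0.44977693] w 0.06168613937232972 0.0
axes in cradle: y 0.9999950548587091 1.1458207033231795e-05 0.0031448572044909056  z 0.0031448777337592304 -0.004111498818890424 -0.9999866025710052
delta units [ 0.018 -0.096  1.573] target [ 0.5199 -0.1299  0.0852]
```

carry_out(
  steps=[
    {"delta_pos":[0,-0.07,0.1],"twist":[0,0,0]},
    {"delta_pos":[0,0,0.2],"twist":[0,0,0]},
    {"delta_pos":[0,0,0.2],"twist":[0,0,0]},
    {"delta_pos":[0,0,0],"twist":[0,0,0]},
    {"delta_pos":[0,0,0],"twist":[0,0,0]},
    {"delta_pos":[0,0,0],"twist":[0,0,0]},
  ],
)

```text
time_s: 3.65
tool_pos: [0.5186, -0.1243, 0.1933]
tool_rot: [180.0, 0.0, 85.1]
contact_force: [0.1, -1.1, 0.8]
grip_width: 0.0615
grasp_force: 0.0
```

Run:
```python
from look import *
a=np.radians(11)
to(loc(0.002,.018-.085*np.cos(a),.088+.085*np.sin(a)-.019))
p,d=snap('wrist','w2'); z=np.load('pics/w2.npz');K,T=z['K'],z['T']
def ray(u,v,h):
    d=np.array([u-K[0,2],v-K[1,2]]);q=np.hypot(*d);a=q/K[0,0];w=T[:3,:3]@np.array([*(d/q*np.sin(a)),np.cos(a)]);return T[:3,3]+w*(h-T[2,3])/w[2]
m=(p.max(-1)<50).astype(np.uint8); m[:130]=0;m[260:]=0;m[:,:255]=0;m[:,305:]=0
n,l,s,c=cv2.connectedComponentsWithStats(m)
for i in range(1,n):
    if s[i,4]>50:
        x,y,w,h,A=s[i]; print(s[i])
        for v in range(y+5,y+h,12):
            us=np.where(l[v]==i)[0]
            if len(us): q=ray(us.mean(),v,.111)-H; print(v,us.min(),us.max(),q@CX,q@CY)
to(loc(0.002,0,.1))
```

```text
t 3.65 pos [ 0.51859674 -0.12433989  0.19333109] rot [1.79979990e+02 1.09255488e-02 8.51101810e+01] F [ 0.10835269 -1.11316766  0.77204039] w 0.061451540540729016 0.0
axes in cradle: y 0.9999980898813591 0.0019230862028910933 0.0003492464596450997  z 0.00034961251468818087 -0.00019001482618983065 -0.9999999208327247
delta units [-0.054  0.038  1.081] target [ 0.5219 -0.1301  0.0852]
[ 255  160   50  100 1609]
165 279 292 0.0029799804443943847 -0.019743303993669057
177 279 293 0.003420376367284308 -0.0290503629373197
189 279 293 0.0034857966354625764 -0.03848605771079474
201 279 292 0.003166751921656638 -0.048078725544241814
213 279 304 0.006666250724552898 -0.057851004296273476
225 278 299 0.0057138439361031045 -0.06785249252710202
237 269 291 -0.0010369167291141605 -0.07811443663236103
249 255 269 -0.015754803604607247 -0.08872249682917141
t 3.7 pos [ 0.51903847 -0.12447127  0.19374995] rot [1.79914358e+02 3.04160482e-02 8.51178239e+01] F [-0.02232338  0.20109278  0.09079443] w 0.061475015858424215 0.0
axes in cradle: y 0.9999967668293018 0.0020572043803596188 0.0014947377964642631  z 0.0014958265131927492 -0.0005277846468649739 -0.9999987419724131
delta units [0.601 0.033 0.937] target [ 0.5276 -0.0649  0.1   ]
```

carry_out(
  steps=[
    {"delta_pos":[-0.05,0.045,0.2],"twist":[0,0,0]},
    {"delta_pos":[0,0,0.2],"twist":[0,0,0]},
    {"delta_pos":[0,0,0.2],"twist":[0,0,0]},
    {"delta_pos":[0,0,0.2],"twist":[0,0,0]},
    {"delta_pos":[0,0,0.2],"twist":[0,0,0]},
    {"delta_pos":[0,0,0.08],"twist":[0,0,0]},
    {"delta_pos":[0,0,0],"twist":[0,0,0]},
    {"delta_pos":[0,0,0],"twist":[0,0,0]},
  ],
)

```text
time_s: 4.37
tool_pos: [0.523, -0.1299, 0.0855]
tool_rot: [180.0, 0.0, 85.1]
contact_force: [-0.8, -0.5, 1.0]
grip_width: 0.0614
grasp_force: 0.0
```

carry_out(
  hand=1,
  force=15,
  steps=[
    {"delta_pos":[0,0,0],"twist":[0,0,0]},
    {"delta_pos":[0,0,0],"twist":[0,0,0]},
    {"delta_pos":[0,0,0],"twist":[0,0,0]},
    {"delta_pos":[0,0,0],"twist":[0,0,0]},
    {"delta_pos":[0,0,0],"twist":[0,0,0]},
    {"delta_pos":[0,0,0],"twist":[0,0,0]},
  ],
)

```text
time_s: 4.87
tool_pos: [0.5224, -0.1298, 0.085]
tool_rot: [180.0, 0.0, 85.1]
contact_force: [0.0, -0.3, -0.5]
grip_width: 0.0251
grasp_force: 0.0
```

Run:
```python
from look import *
s=r.state(); q=s['tool_pos']-H; print('local grasp',q@CX,q@CY,s['tool_pos'][2]+.019)
to(loc(0,0,.1))
a0=np.radians(11); rr=.085; P=lambda t:np.array([-np.cos(a0+t),np.sin(a0+t)])*rr
ts=np.linspace(0,1.37,24+1)
for i in range(24):
    d=P(ts[i+1])-P(ts[i]); print(np.round([d[0]*10,-d[1]*10],3).tolist(),end=' ')
```

```text
local grasp 0.0024903236720533756 -0.06509265804561729 0.1039539060514886
t 4.8667 pos [ 0.52244072 -0.12978192  0.08495391] rot [1.79979629e+02 1.23304924e-02 8.51021594e+01] F [ 0.01747741 -0.28015412 -0.54772741] w 0.025053041829966496 0.0
axes in cradle: y 0.999998347081202 0.001783093277841615 0.0003555463774001171  z 0.0003559295393812658 -0.00021457338750024583 -0.9999999136362085
delta units [ 0.651 -0.024 -0.151] target [ 0.5256 -0.0647  0.1   ]
[0.011, -0.047] [0.013, -0.047] [0.016, -0.046] [0.019, -0.045] [0.021, -0.044] [0.024, -0.042] [0.026, -0.041] [0.028, -0.039] [0.03, -0.038] [0.033, -0.036] [0.035, -0.034] [0.036, -0.032] [0.038, -0.03] [0.04, -0.028] [0.041, -0.025] [0.043, -0.023] [0.044, -0.021] [0.045, -0.018] [0.046, -0.015] [0.047, -0.013] [0.047, -0.01] [0.048, -0.007] [0.048, -0.005] [0.048, -0.002]
```

carry_out(
  steps=[
    {"delta_pos":[0,0,0],"twist":[0,0,0]},
    {"delta_pos":[0,0,0],"twist":[0,0,0]},
    {"delta_pos":[0,0,0],"twist":[0,0,0]},
    {"delta_pos":[0,0,0],"twist":[0,0,0]},
  ],
)

```text
time_s: 5.2
tool_pos: [0.5231, -0.1298, 0.0848]
tool_rot: [179.9, 0.0, 85.1]
contact_force: [2.8, 0.9, -0.8]
grip_width: 0.014
grasp_force: 15.0
```

carry_out(
  steps=[
    {"delta_pos":[0.011,0,-0.047],"twist":[0,0,0]},
    {"delta_pos":[0.013,0,-0.047],"twist":[0,0,0]},
    {"delta_pos":[0.016,0,-0.046],"twist":[0,0,0]},
    {"delta_pos":[0.019,0,-0.045],"twist":[0,0,0]},
    {"delta_pos":[0.021,0,-0.044],"twist":[0,0,0]},
    {"delta_pos":[0.024,0,-0.042],"twist":[0,0,0]},
    {"delta_pos":[0.026,0,-0.041],"twist":[0,0,0]},
    {"delta_pos":[0.028,0,-0.039],"twist":[0,0,0]},
  ],
)

```text
time_s: 5.87
tool_pos: [0.5244, -0.1141, 0.1206]
tool_rot: [179.9, 0.0, 85.1]
contact_force: [5.5, -0.0, -2.3]
grip_width: 0.014
grasp_force: 15.0
```

carry_out(
  steps=[
    {"delta_pos":[0.03,0,-0.038],"twist":[0,0,0]},
    {"delta_pos":[0.033,0,-0.036],"twist":[0,0,0]},
    {"delta_pos":[0.035,0,-0.034],"twist":[0,0,0]},
    {"delta_pos":[0.036,0,-0.032],"twist":[0,0,0]},
    {"delta_pos":[0.038,0,-0.03],"twist":[0,0,0]},
    {"delta_pos":[0.04,0,-0.028],"twist":[0,0,0]},
    {"delta_pos":[0.041,0,-0.025],"twist":[0,0,0]},
    {"delta_pos":[0.043,0,-0.023],"twist":[0,0,0]},
  ],
)

```text
time_s: 6.53
tool_pos: [0.527, -0.0851, 0.1452]
tool_rot: [179.9, 0.1, 85.1]
contact_force: [4.8, -2.9, -1.9]
grip_width: 0.0143
grasp_force: 15.0
```

carry_out(
  steps=[
    {"delta_pos":[0.044,0,-0.021],"twist":[0,0,0]},
    {"delta_pos":[0.045,0,-0.018],"twist":[0,0,0]},
    {"delta_pos":[0.046,0,-0.015],"twist":[0,0,0]},
    {"delta_pos":[0.047,0,-0.013],"twist":[0,0,0]},
    {"delta_pos":[0.047,0,-0.01],"twist":[0,0,0]},
    {"delta_pos":[0.048,0,-0.007],"twist":[0,0,0]},
    {"delta_pos":[0.048,0,-0.005],"twist":[0,0,0]},
    {"delta_pos":[0.048,0,-0.002],"twist":[0,0,0]},
  ],
)

```text
time_s: 7.2
tool_pos: [0.5302, -0.0485, 0.1547]
tool_rot: [179.9, 0.2, 85.1]
contact_force: [4.4, -3.0, 1.6]
grip_width: 0.0141
grasp_force: 15.0
```

carry_out(
  steps=[
    {"delta_pos":[0,0,0],"twist":[0,0,0]},
    {"delta_pos":[0,0,0],"twist":[0,0,0]},
    {"delta_pos":[0,0,0],"twist":[0,0,0]},
  ],
)

```text
time_s: 7.45
tool_pos: [0.5303, -0.0478, 0.1547]
tool_rot: [179.9, 0.0, 85.1]
contact_force: [3.5, -1.5, 6.4]
grip_width: 0.0138
grasp_force: 15.0
```

Run:
```python
from look import *
s=r.state(); q=s['tool_pos']-H; print('local grasp',q@CX,q@CY,s['tool_pos'][2]+.019,'angle',np.arctan2(s['tool_pos'][2]+.019-.088,.018-q@CY)-np.radians(11)); to(loc(0,0,.1))
```

```text
local grasp 0.0031906984390481976 0.017310504517709834 0.17371844498886296 angle 1.37076655890968
t 7.45 pos [ 0.53032034 -0.04775337  0.15471844] rot [1.79868820e+02 4.44781228e-02 8.51256923e+01] F [ 3.4829887  -1.50894817  6.36797689] w 0.013828604792071104 15.001084506511688
axes in cradle: y 0.9999949689067558 0.002195515142433184 0.0022895140174551327  z 0.0022912121740284873 -0.0007712630993267392 -0.9999970777457329
delta units [-0.173 -0.034  0.547] target [ 0.5256 -0.0647  0.1   ]
```

carry_out(
  hand=0.5,
  steps=[
    {"delta_pos":[0,0,0],"twist":[0,0,0]},
    {"delta_pos":[0,0,0],"twist":[0,0,0]},
    {"delta_pos":[0,0,0],"twist":[0,0,0]},
    {"delta_pos":[0,0,0],"twist":[0,0,0]},
    {"delta_pos":[0,0,0],"twist":[0,0,0]},
    {"delta_pos":[0,0,-0.1],"twist":[0,0,0]},
    {"delta_pos":[0,0,-0.3],"twist":[0,0,0]},
    {"delta_pos":[0,0,-0.3],"twist":[0,0,0]},
  ],
)

```text
time_s: 8.12
tool_pos: [0.5279, -0.047, 0.2235]
tool_rot: [-179.8, -0.0, 85.1]
contact_force: [0.5, -0.7, 0.1]
grip_width: 0.0439
grasp_force: 0.0
```

carry_out(
  steps=[
    {"delta_pos":[0.1,0,-0.2],"twist":[0,0,0]},
    {"delta_pos":[0.3,0,0],"twist":[0,0,0]},
    {"delta_pos":[0.4,0,0],"twist":[0,0,0]},
    {"delta_pos":[0.4,0,0],"twist":[0,0,0]},
    {"delta_pos":[0.4,0,0],"twist":[0,0,0]},
    {"delta_pos":[0.4,0,0],"twist":[0,0,0]},
    {"delta_pos":[0.2,0,0],"twist":[0,0,0]},
    {"delta_pos":[0,0,0],"twist":[0,0,0]},
  ],
)

```text
time_s: 8.78
tool_pos: [0.5482, 0.1761, 0.2441]
tool_rot: [180.0, -0.1, 85.3]
contact_force: [-0.1, -0.8, 0.1]
grip_width: 0.0439
grasp_force: 0.0
```

Run:
```python
from look import *
to(BAR)
snap('scene','s2')
p=cv2.imread('pics/s2.png')[150:320,215:405]; cv2.imwrite('pics/c3.png',cv2.resize(p,None,fx=3.5,fy=3.5,interpolation=2))
```

```text
t 8.7833 pos [0.54820725 0.17605474 0.24410045] rot [ 1.79973371e+02 -1.04351272e-01  8.53333179e+01] F [-0.11358968 -0.76514705  0.1045442 ] w 0.043947343682113116 0.0
axes in cradle: y 0.9999829753467177 0.005816614853632578 0.0004647670068271629  z 0.0004541647320865674 0.0018239450236049587 -0.9999982334779134
delta units [-0.372 -0.018  1.94 ] target [0.5435 0.1395 0.05  ]
```

View pics/c3.png

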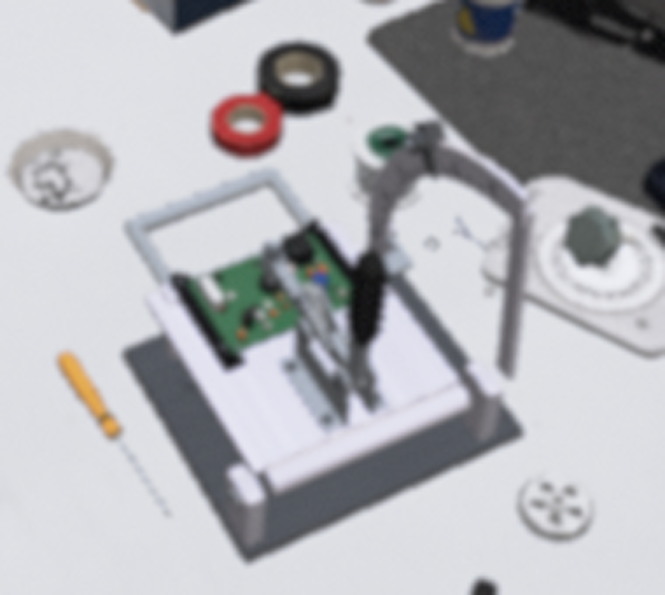

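The crop shows the handle upright at (368,290), with the foot down on the board and the plate flat. The clamp is locked. Next I turn the tool so the fingers close across the bar and tilt it 30°, with the body leaning away from the clamp.

carry_out(
  steps=[
    {"delta_pos":[0,0,0],"twist":[0,0,-0.077]},
    {"delta_pos":[0,0,0],"twist":[0,0,-0.077]},
    {"delta_pos":[0,0,0],"twist":[0,0,-0.077]},
    {"delta_pos":[0,0,0],"twist":[0,0,-0.077]},
    {"delta_pos":[0,0,0],"twist":[0,0,-0.077]},
    {"delta_pos":[0,0,0],"twist":[0,0,-0.077]},
    {"delta_pos":[0,0,0],"twist":[0,0,-0.077]},
    {"delta_pos":[0,0,0],"twist":[0,0,-0.077]},
  ],
)

```text
time_s: 9.5
tool_pos: [0.548, 0.17, 0.2438]
tool_rot: [-179.9, 0.0, 140.8]
contact_force: [-0.0, 0.4, -0.1]
grip_width: 0.0438
grasp_force: 0.0
```

carry_out(
  steps=[
    {"delta_pos":[0,0,0],"twist":[0,0,-0.077]},
    {"delta_pos":[0,0,0],"twist":[0,0,-0.077]},
    {"delta_pos":[0,0,0],"twist":[0,0,-0.077]},
    {"delta_pos":[0,0,0],"twist":[0,0,-0.077]},
    {"delta_pos":[0,0,0],"twist":[0,0,-0.077]},
    {"delta_pos":[0,0,0],"twist":[0.067,0,0]},
    {"delta_pos":[0,0,0],"twist":[0.067,0,0]},
    {"delta_pos":[0,0,0],"twist":[0.067,0,0]},
  ],
)

```text
time_s: 10.17
tool_pos: [0.549, 0.1692, 0.2453]
tool_rot: [-161.6, 0.2, 175.0]
contact_force: [-0.0, -0.4, -0.7]
grip_width: 0.0443
grasp_force: 0.0
```

carry_out(
  steps=[
    {"delta_pos":[0,0,0],"twist":[0.067,0,0]},
    {"delta_pos":[0,0,0],"twist":[0.067,0,0]},
    {"delta_pos":[0,0,0],"twist":[0,0,0]},
    {"delta_pos":[0,0,0],"twist":[0,0,0]},
    {"delta_pos":[0,0,0],"twist":[0,0,0]},
  ],
)

```text
time_s: 10.58
tool_pos: [0.5483, 0.1708, 0.2437]
tool_rot: [-149.9, -0.0, 175.1]
contact_force: [0.0, -0.6, 0.9]
grip_width: 0.0438
grasp_force: 0.0
```

Run:
```python
from look import *
R=to(BAR); print(r.state()['qpos'])
T=r.get_calibration('wrist')['extrinsics']; snap('wrist','w3'); np.save('pics/w3T.npy',T)
print('to 80mm before grasp'); to(BAR-R[:,2]*.061)
# bar measured again with the arm-free scene view
p,P=pts('s2'); x,y,z=P[...,0],P[...,1],P[...,2]
q=P-H; lx=q@CX; ly=q@CY
m=(abs(lx)<.04)&(ly>.17)&(ly<.23)&(z>.03); print('bar',m.sum(),ly[m].min(),ly[m].max(),np.median(ly[m]),z[m].max())
m=(lx>.075)&(lx<.11)&(z>.1)&(p.max(-1)<70); print('idx',m.sum(),[np.median(a[m]) for a in(lx,ly,z)])
```

```text
t 10.5833 pos [0.54825682 0.17078825 0.24371515] rot [-1.49928673e+02 -2.23219867e-02  1.75140554e+02] F [ 0.03133088 -0.56986215  0.90627166] w 0.04380971450162891 0.0
axes in cradle: y -0.00231815088467663 0.8653992083734313 -0.5010776749398386  z 0.0008920507484741944 -0.5010770323519362 -0.8654022254968143
delta units [0.02  0.697 1.835] target [0.5435 0.1395 0.05  ]
[ 26.70766515  27.74841409  79.18003377 -25.26184106  89.95621476
 -54.60932739]
to 80mm before grasp
t 10.6333 pos [0.54836213 0.17050627 0.2441385 ] rot [-1.49944482e+02  2.28105097e-02  1.75099467e+02] F [0.78424968 0.10973198 0.47567226] w 0.044026013641519875 0.0
axes in cradle: y -0.0013032073365664564 0.8655395509457221 -0.500838883673498  z 0.0012140562291205234 -0.5008375704408746 -0.8655404404777135
delta units [0.023 0.701 1.227] target [0.5461 0.17   0.1028]
bar 4354 0.195154976412119 0.22998327841588664 0.21122340269971135 0.5131232078277842
idx 375 [np.float64(0.08544575608483547), np.float64(0.26343232762374696), np.float64(0.17215191320063494)]
```

View pics/w3.png

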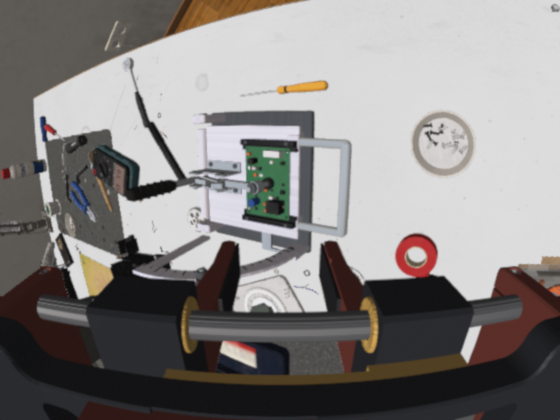

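The wrist picture shows the bar as a vertical strip at columns 338 to 350, rows 140 to 235. The board is clamped, and the bowl at (443,143) and tape at (416,255) are clear of the fingers. I cast rays to check the bar's middle.

Run:
```python
from look import *
z=np.load('pics/w3.npz');K=z['K'];p=z['p'].astype(int); T=np.load('pics/w3T.npy')
def ray(u,v,h):
    d=np.array([u-K[0,2],v-K[1,2]]);q=np.hypot(*d);a=q/K[0,0];w=T[:3,:3]@np.array([*(d/q*np.sin(a)),np.cos(a)]);return T[:3,3]+w*(h-T[2,3])/w[2]
for v in(155,170,185,200,215):
    row=p[v,315:370].sum(-1)/3; m=np.where(row<np.median(row)-25)[0]+315
    q=ray((m.min()+m.max())/2,v,.052)-H; print(v,m.min(),m.max(),'x',q@CX,'y',q@CY)
for uv in((347,140),(344,235)): q=ray(*uv,.05)-H; print(q@CX,q@CY)
```

```text
155 340 351 x -0.03557050444607826 y 0.20772631134203715
170 340 350 x -0.019215220103329718 y 0.2078364372191716
185 339 350 x -0.0026355671693703204 y 0.20805305597042878
200 338 349 x 0.014318154100664008 y 0.20779540434498947
215 337 348 x 0.03166756851323614 y 0.20763809380974
-0.0517074018080344 0.2081902087895753
0.055720714938845776 0.2103559079975601
```

carry_out(
  steps=[
    {"delta_pos":[0,0.24,0],"twist":[0,0,0]},
    {"delta_pos":[0,0.24,0],"twist":[0,0,0]},
    {"delta_pos":[0,0.23,0],"twist":[0,0,0]},
    {"delta_pos":[0,0,0.25],"twist":[0,0,0]},
    {"delta_pos":[0,0,0.25],"twist":[0,0,0]},
    {"delta_pos":[0,0,0.25],"twist":[0,0,0]},
    {"delta_pos":[0,0,0.25],"twist":[0,0,0]},
    {"delta_pos":[0,0,0.25],"twist":[0,0,0]},
  ],
)

```text
time_s: 11.3
tool_pos: [0.5486, 0.1686, 0.1002]
tool_rot: [-150.0, 0.1, 175.1]
contact_force: [-0.3, 0.5, 0.3]
grip_width: 0.0438
grasp_force: 0.0
```

carry_out(
  steps=[
    {"delta_pos":[0,0,0.2],"twist":[0,0,0]},
    {"delta_pos":[0,0,0.2],"twist":[0,0,0]},
    {"delta_pos":[0,0,0.2],"twist":[0,0,0]},
    {"delta_pos":[0,0,0.16],"twist":[0,0,0]},
    {"delta_pos":[0,0,0],"twist":[0,0,0]},
    {"delta_pos":[0,0,0],"twist":[0,0,0]},
    {"delta_pos":[0,0,0],"twist":[0,0,0]},
  ],
)

```text
time_s: 11.88
tool_pos: [0.5459, 0.1322, 0.0354]
tool_rot: [-149.9, 0.1, 175.1]
contact_force: [-0.9, 1.1, -0.8]
grip_width: 0.044
grasp_force: 0.0
```

Run:
```python
from look import *
s=r.state();R=Ro.from_euler('xyz',s['tool_rot'],degrees=True).as_matrix()
to(BAR+.002*CX+.0015*CY+R[:,2]*.019)
```

```text
t 11.8833 pos [0.54591764 0.1322234  0.0353921 ] rot [-1.49932144e+02  1.13936683e-01  1.75113735e+02] F [-0.87303006  1.05280566 -0.79657794] w 0.04395221621150715 0.0
axes in cradle: y -0.0007216092813371381 0.8654329170561693 -0.5010242961730448  z 0.00271553140483056 -0.5010208834483199 -0.8654309332568687
delta units [0.01  0.001 0.021] target [0.5448 0.1313 0.0336]
```

carry_out(
  hand=1,
  force=30,
  steps=[
    {"delta_pos":[0,0,0.02],"twist":[0,0,0]},
    {"delta_pos":[0,0,0],"twist":[0,0,0]},
    {"delta_pos":[0,0,0],"twist":[0,0,0]},
    {"delta_pos":[0,0,0],"twist":[0,0,0]},
    {"delta_pos":[0,0,0],"twist":[0,0,0]},
    {"delta_pos":[0,0,0],"twist":[0,0,0]},
    {"delta_pos":[0,0,0],"twist":[0,0,0]},
    {"delta_pos":[0,0,0],"twist":[0,0,0]},
  ],
)

```text
time_s: 12.55
tool_pos: [0.5448, 0.1309, 0.0329]
tool_rot: [-149.8, 0.0, 175.2]
contact_force: [-0.4, -1.6, 5.6]
grip_width: 0.0112
grasp_force: 30.0
```

Run:
```python
from look import *
s=r.state();R=Ro.from_euler('xyz',s['tool_rot'],degrees=True).as_matrix()
to(BAR+.002*CX+.0015*CY+R[:,2]*.019)
ts=np.linspace(0,.8,25); P=[loc(0,.2055*np.cos(t),.05+.2055*np.sin(t)) for t in ts]
for i in range(24): print((R.T@(P[i+1]-P[i])*10).round(3).tolist())
```

```text
t 12.55 pos [0.5448076  0.13093199 0.03289093] rot [-1.49767762e+02  3.56265525e-03  1.75203416e+02] F [-0.41063292 -1.61117068  5.6313425 ] w 0.011211592617598689 29.997080862522125
axes in cradle: y -0.0030360910869923516 0.863986305492908 -0.5035061529630265  z 0.0018413027927939721 -0.5035027900041987 -0.8639916377269011
delta units [ 0.    -0.    -0.008] target [0.5448 0.1313 0.0336]
[-0.0, -0.035, -0.059]
[0.0, -0.037, -0.057]
[0.0, -0.039, -0.056]
[0.0, -0.041, -0.055]
[0.0, -0.043, -0.053]
[0.0, -0.045, -0.052]
[0.0, -0.046, -0.05]
[0.0, -0.048, -0.049]
[0.0, -0.05, -0.047]
[0.0, -0.051, -0.045]
[0.0, -0.053, -0.044]
[0.0, -0.054, -0.042]
[0.0, -0.055, -0.04]
[0.0, -0.057, -0.038]
[0.0, -0.058, -0.036]
[0.0, -0.059, -0.034]
[0.0, -0.06, -0.032]
[0.0, -0.061, -0.03]
[0.0, -0.062, -0.028]
[0.0, -0.063, -0.026]
[0.0, -0.064, -0.024]
[0.0, -0.065, -0.022]
[0.0, -0.066, -0.02]
[0.0, -0.066, -0.018]
```

carry_out(
  steps=[
    {"delta_pos":[0,-0.035,-0.059],"twist":[0,0,0]},
    {"delta_pos":[0,-0.037,-0.057],"twist":[0,0,0]},
    {"delta_pos":[0,-0.039,-0.056],"twist":[0,0,0]},
    {"delta_pos":[0,-0.041,-0.055],"twist":[0,0,0]},
    {"delta_pos":[0,-0.043,-0.053],"twist":[0,0,0]},
    {"delta_pos":[0,-0.045,-0.052],"twist":[0,0,0]},
    {"delta_pos":[0,-0.046,-0.05],"twist":[0,0,0]},
    {"delta_pos":[0,-0.048,-0.049],"twist":[0,0,0]},
  ],
)

```text
time_s: 13.22
tool_pos: [0.5442, 0.1247, 0.0868]
tool_rot: [-149.9, 0.0, 175.2]
contact_force: [1.1, 1.5, -4.9]
grip_width: 0.0112
grasp_force: 30.0
```

carry_out(
  steps=[
    {"delta_pos":[0,-0.05,-0.047],"twist":[0,0,0]},
    {"delta_pos":[0,-0.051,-0.045],"twist":[0,0,0]},
    {"delta_pos":[0,-0.053,-0.044],"twist":[0,0,0]},
    {"delta_pos":[0,-0.054,-0.042],"twist":[0,0,0]},
    {"delta_pos":[0,-0.055,-0.04],"twist":[0,0,0]},
    {"delta_pos":[0,-0.057,-0.038],"twist":[0,0,0]},
    {"delta_pos":[0,-0.058,-0.036],"twist":[0,0,0]},
    {"delta_pos":[0,-0.059,-0.034],"twist":[0,0,0]},
  ],
)

```text
time_s: 13.88
tool_pos: [0.5426, 0.1052, 0.1373]
tool_rot: [-150.1, 0.1, 175.2]
contact_force: [-1.8, 11.3, 1.0]
grip_width: 0.0111
grasp_force: 30.0
```

carry_out(
  steps=[
    {"delta_pos":[0,-0.06,-0.032],"twist":[0,0,0]},
    {"delta_pos":[0,-0.061,-0.03],"twist":[0,0,0]},
    {"delta_pos":[0,-0.062,-0.028],"twist":[0,0,0]},
    {"delta_pos":[0,-0.063,-0.026],"twist":[0,0,0]},
    {"delta_pos":[0,-0.064,-0.024],"twist":[0,0,0]},
    {"delta_pos":[0,-0.065,-0.022],"twist":[0,0,0]},
    {"delta_pos":[0,-0.066,-0.02],"twist":[0,0,0]},
    {"delta_pos":[0,-0.066,-0.018],"twist":[0,0,0]},
  ],
)

```text
time_s: 14.55
tool_pos: [0.5395, 0.0705, 0.1805]
tool_rot: [-150.0, 0.1, 175.2]
contact_force: [-0.6, 6.4, 2.6]
grip_width: 0.0114
grasp_force: 30.0
```

carry_out(
  steps=[
    {"delta_pos":[0,0,0],"twist":[0,0,0]},
    {"delta_pos":[0,0,0],"twist":[0,0,0]},
    {"delta_pos":[0,0,0],"twist":[0,0,0]},
    {"delta_pos":[0,0,0],"twist":[0,0,0]},
  ],
)

```text
time_s: 14.88
tool_pos: [0.5395, 0.0705, 0.1804]
tool_rot: [-150.0, 0.1, 175.2]
contact_force: [-0.9, 8.5, 3.6]
grip_width: 0.0113
grasp_force: 30.0
```

Run:
```python
from look import *
R=to(BAR); s=r.state(); g=s['tool_pos']-R[:,2]*.019-H; print('grasp local',g@CX,g@CY,g[2]+H[2],'tilt',np.arctan2(g[2],g@CY),np.hypot(g[2],g@CY))
np.save('pics/w4T.npy',r.get_calibration('wrist')['extrinsics']); snap('wrist','w4'); snap('scene','s4')
a=cv2.imread('pics/s4.png')[140:320,215:405]; b=cv2.imread('pics/w4.png')
a=cv2.resize(a,(380,360),interpolation=2); b=cv2.resize(b[80:300,140:400],(420,356),interpolation=2); c=np.zeros((360,800,3),np.uint8); c[:,:380]=a; c[:356,380:]=b
cv2.imwrite('pics/c4.png',c)
```

```text
t 14.8833 pos [0.53951891 0.07048753 0.18041575] rot [-1.49970793e+02  5.80132178e-02  1.75184976e+02] F [-0.89575674  8.53350918  3.63381984] w 0.011331558832792103 29.999717473983765
axes in cradle: y -0.0022883730935931382 0.8657675334099734 -0.5004411468312683  z 0.0024922460157462845 -0.5004359652856247 -0.8657699656135237
delta units [0.02  1.251 0.783] target [0.5435 0.1395 0.05  ]
grasp local 0.0020015368737353097 0.1454114545432159 0.1968653832251689 tilt 0.7903726139918537 0.2066734910486816
```

View pics/c4.png

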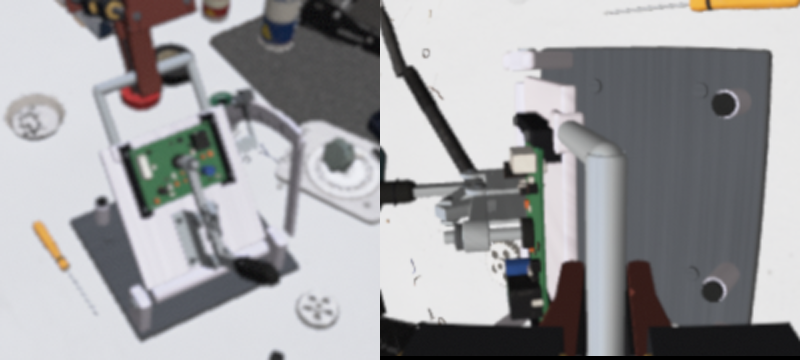

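The left half (scene) shows the plate raised with the board clamped and the index at (245,97). The right half (wrist) shows the bar held between the pads at (605,290). Next I measure the index angle from the depth views.

Run:
```python
from look import *
for f in('top0','scene0','s2','s4'):
    p,P=pts(f); q=P-H; lx,ly,lz=q@CX,q@CY,q[...,2]; R=np.hypot(ly,lz); A=np.arctan2(lz,ly)
    for a,b in((.118,.128),(.148,.16),(.16,.18)):
        m=(abs(lx-.09)<.025)&(R>a)&(R<b)&(A>.5)&(A<1.15)
        if m.sum(): print(f,a,m.sum(),'ang',np.percentile(A[m],[5,25,50,75,95]).round(3),'x',np.median(lx[m]).round(3),'R',np.median(R[m]).round(3))
z=np.load('pics/s4.npz');K,T=z['K'],z['T'];Ti=np.linalg.inv(T)
img=cv2.imread('pics/s4.png'); u0,v0,S=305,165,11
c=cv2.resize(img[v0:v0+54,u0:u0+70],None,fx=S,fy=S,interpolation=2)
def pr(P): q=Ti[:3,:3]@P+Ti[:3,3]; w=K@q/q[2]; return tuple(int(round(v)) for v in((w[0]-u0+.5)*S,(w[1]-v0+.5)*S))
for t in(.7,.75,.8,.85,.9,.95,1.0):
    cs=[pr(loc(.09,rr*np.cos(t),.05+rr*np.sin(t))) for rr in(.112,.126,.147,.165)]
    for k in cs: cv2.circle(c,k,3,(0,0,255) if t==.85 else (0,255,0),-1)
cv2.imwrite('pics/c5.png',c)
```

```text
top0 0.118 5 ang [0.658 0.889 0.894 0.93  1.099] x 0.09 R 0.126
top0 0.148 75 ang [0.668 0.869 0.894 0.917 0.967] x 0.091 R 0.155
top0 0.16 4 ang [0.85  0.861 0.867 0.881 0.911] x 0.089 R 0.16
scene0 0.118 32 ang [0.539 0.661 0.873 0.98  1.096] x 0.09 R 0.126
scene0 0.148 59 ang [0.867 0.898 0.912 0.923 0.933] x 0.086 R 0.152
s2 0.118 32 ang [0.551 0.674 0.885 0.998 1.12 ] x 0.09 R 0.126
s2 0.148 58 ang [0.868 0.9   0.914 0.922 0.929] x 0.086 R 0.152
s4 0.118 49 ang [0.529 0.75  0.817 0.926 1.098] x 0.09 R 0.126
s4 0.148 59 ang [0.858 0.903 0.917 0.926 0.934] x 0.087 R 0.153
```

View pics/c5.png

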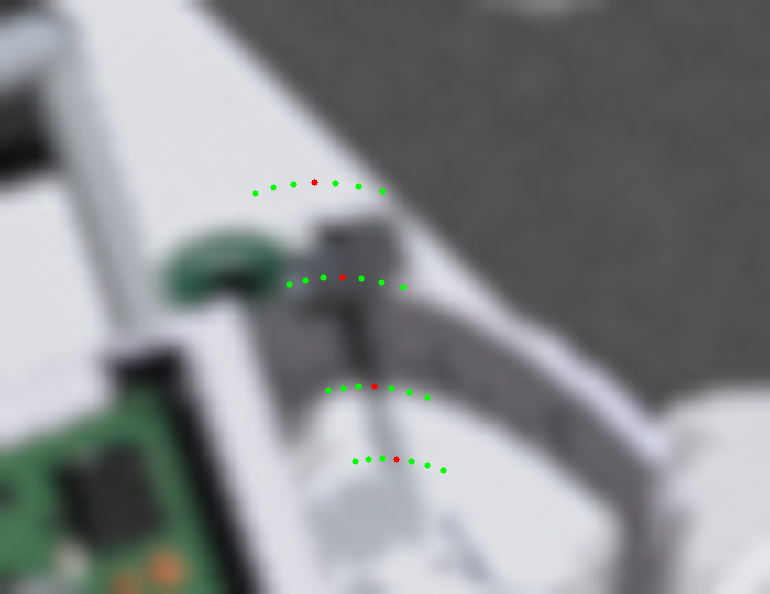

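The crop shows the index clip at (360,250), with its dark tongue ending near (377,378). A grey stripe continues from (382,395) to (390,455). I compare it against the earlier view and the depth to see whether it is the pointer.

Run:
```python
from look import *
p4,P4=pts('s4'); p2,P2=pts('s2')
for v in range(191,209,2):
    q=P4[v,334:346]-H; g4=p4[v,334:346].mean(-1).astype(int); g2=p2[v,334:346].mean(-1).astype(int)
    print(v,'s4',g4,'s2',g2)
    k=np.argmin(g4); q=q[k]; print('   min u',334+k,'loc',(q@CX).round(4),(q@CY).round(4),q[2].round(4),'ang',np.arctan2(q[2],q@CY).round(3),'R',np.hypot(q[2],q@CY).round(4))
```

```text
191 s4 [ 73  70  69  71  77  93 116 143 167 187 203 215] s2 [ 72  70  68  70  78  92 117 144 169 187 202 215]
   min u 336 loc 0.0844 0.0879 0.1176 ang 0.929 R 0.1468
193 s4 [ 64  58  47  54  72  89  98 103 104 110 122 139] s2 [ 66  59  48  55  71  88  97 102 105 111 123 139]
   min u 336 loc 0.0847 0.0875 0.1122 ang 0.909 R 0.1422
195 s4 [ 94  80  61  52  68  84  93  99 101  99  98  98] s2 [ 95  79  60  52  68  84  94  99 101  99  98  98]
   min u 337 loc 0.0875 0.087 0.1056 ang 0.882 R 0.1368
197 s4 [96 88 70 54 60 77 91 93 94 92 87 89] s2 [95 88 71 55 61 77 93 94 96 93 86 88]
   min u 337 loc 0.0852 0.0831 0.1046 ang 0.899 R 0.1336
199 s4 [ 95 104 107  98  84  88 107 113 106  99  92  85] s2 [ 93 103 108 101  91  94 108 113 106  98  91  83]
   min u 338 loc 0.0863 0.0804 0.1009 ang 0.898 R 0.129
201 s4 [161 191 203 192 162 153 178 197 195 182 169 151] s2 [162 192 206 206 192 185 198 204 198 183 169 152]
   min u 345 loc 0.0903 0.0632 0.1094 ang 1.047 R 0.1263
203 s4 [205 223 224 216 188 168 180 205 221 224 224 220] s2 [206 223 224 224 224 223 224 225 224 225 224 221]
   min u 339 loc 0.0919 0.0825 0.0844 ang 0.797 R 0.1181
205 s4 [203 213 222 221 204 174 168 189 212 222 223 223] s2 [204 214 221 224 223 224 224 224 224 225 225 224]
   min u 340 loc 0.0923 0.0789 0.0819 ang 0.804 R 0.1137
207 s4 [210 218 220 217 209 191 174 178 199 217 223 224] s2 [210 220 223 224 224 224 224 225 224 224 224 224]
   min u 340 loc 0.0899 0.0749 0.081 ang 0.824 R 0.1103
```

The stripe is the pointer: it is absent from the flat view and reads about 0.805 rad by depth. The tongue reads about 0.895 rad, so I raise the plate by about 0.09 rad more.

Run:
```python
from look import *
R=to(BAR)
ts=np.linspace(.79,.882,7); P=[loc(0,.2065*np.cos(t),.05+.2065*np.sin(t)) for t in ts]
for i in range(6): print((R.T@(P[i+1]-P[i])*10).round(3).tolist())
```

```text
t 14.9833 pos [0.53951293 0.0704978  0.18037585] rot [-1.49967190e+02  5.28730879e-02  1.75189653e+02] F [-0.63548243  7.905475    4.36752861] w 0.011057471625148061 29.99950110912323
axes in cradle: y -0.002403785680861338 0.8657357240813305 -0.5004956322124849  z 0.0024555774676875827 -0.5004904590300896 -0.8657385694071568
delta units [0.019 1.251 0.783] target [0.5435 0.1395 0.05  ]
[0.0, -0.031, -0.008]
[0.0, -0.031, -0.007]
[0.0, -0.031, -0.007]
[0.0, -0.031, -0.006]
[0.0, -0.031, -0.006]
[0.0, -0.031, -0.005]
```

carry_out(
  steps=[
    {"delta_pos":[0,-0.031,-0.008],"twist":[0,0,0]},
    {"delta_pos":[0,-0.031,-0.007],"twist":[0,0,0]},
    {"delta_pos":[0,-0.031,-0.007],"twist":[0,0,0]},
    {"delta_pos":[0,-0.031,-0.006],"twist":[0,0,0]},
    {"delta_pos":[0,-0.031,-0.006],"twist":[0,0,0]},
    {"delta_pos":[0,-0.031,-0.005],"twist":[0,0,0]},
    {"delta_pos":[0,0,0],"twist":[0,0,0]},
    {"delta_pos":[0,0,0],"twist":[0,0,0]},
  ],
)

```text
time_s: 15.65
tool_pos: [0.5382, 0.0558, 0.1929]
tool_rot: [-149.9, 0.0, 175.2]
contact_force: [-1.0, 7.3, 3.6]
grip_width: 0.011
grasp_force: 30.0
```

carry_out(
  steps=[
    {"delta_pos":[0,0,0],"twist":[0,0,0]},
    {"delta_pos":[0,0,0],"twist":[0,0,0]},
    {"delta_pos":[0,0,0],"twist":[0,0,0]},
    {"delta_pos":[0,0,0],"twist":[0,0,0]},
  ],
)

```text
time_s: 15.98
tool_pos: [0.5382, 0.056, 0.1927]
tool_rot: [-149.9, 0.0, 175.2]
contact_force: [-1.1, 7.5, 2.9]
grip_width: 0.0114
grasp_force: 30.0
```

Run:
```python
from look import *
R=to(BAR); s=r.state(); g=s['tool_pos']-R[:,2]*.019-H; print('tilt',np.arctan2(g[2],g@CY),np.hypot(g[2],g@CY))
p,d=snap('scene','s6'); p4,P4=pts('s6'); p2,_=pts('s2')
D=p2.astype(int).mean(-1)-p4.mean(-1)
for v in range(197,212):
    k=328+np.argmax(D[v,328:352]); q=P4[v,k]-H; print(v,k,D[v,k].round(),'loc',(q@CX).round(4),'ang',np.arctan2(q[2],q@CY).round(3),'R',np.hypot(q[2],q@CY).round(4))
# plate normal from white plate surface points
q=P4-H; L=np.stack([q@CX,q@CY,q[...,2]],-1); rr=np.hypot(L[...,1],L[...,2]); A=np.arctan2(L[...,2],L[...,1])
m=(abs(abs(L[...,0])-.058)<.007)&(rr>.03)&(rr<.145)&(A>.6)&(A<1.2)&(p4.min(-1)>110)
X=L[m]; c=np.median(X,0); a=np.polyfit(X[:,1],X[:,2],1); print('plate slope',np.arctan(a[0]),m.sum())
c=cv2.resize(cv2.imread('pics/s6.png')[165:219,305:375],None,fx=11,fy=11,interpolation=2); cv2.imwrite('pics/c6.png',c)
```

```text
t 15.9833 pos [0.53820092 0.05598691 0.19272565] rot [-1.49913574e+02  2.27034430e-02  1.75188026e+02] F [-1.06906997  7.4922364   2.91001622] w 0.0113770693724007 29.99865710735321
axes in cradle: y -0.0026408863752497885 0.8652662030433297 -0.5013057186888378  z 0.001987979261183933 -0.5013019335116412 -0.8652701424387339
delta units [0.018 1.439 0.816] target [0.5435 0.1395 0.05  ]
tilt 0.8826590404114876 0.20605842714019637
197 342 3.0 loc 0.0903 ang 0.98 R 0.133
198 334 3.0 loc 0.0898 ang 0.717 R 0.1302
199 341 6.0 loc 0.09 ang 0.939 R 0.1282
200 342 24.0 loc 0.0889 ang 0.979 R 0.1272
201 342 42.0 loc 0.0932 ang 0.903 R 0.1224
202 342 52.0 loc 0.0939 ang 0.883 R 0.1198
203 342 57.0 loc 0.0924 ang 0.898 R 0.1184
204 342 60.0 loc 0.0921 ang 0.892 R 0.1163
205 342 60.0 loc 0.0903 ang 0.914 R 0.1151
206 343 54.0 loc 0.0924 ang 0.905 R 0.1121
207 343 51.0 loc nan ang nan R nan
208 343 48.0 loc 0.0901 ang 0.926 R 0.109
209 343 51.0 loc 0.0928 ang 0.864 R 0.1052
210 328 88.0 loc nan ang nan R nan
211 328 124.0 loc 0.0534 ang 0.99 R 0.1173
plate slope 0.8921284162582243 661
```

View pics/c6.png

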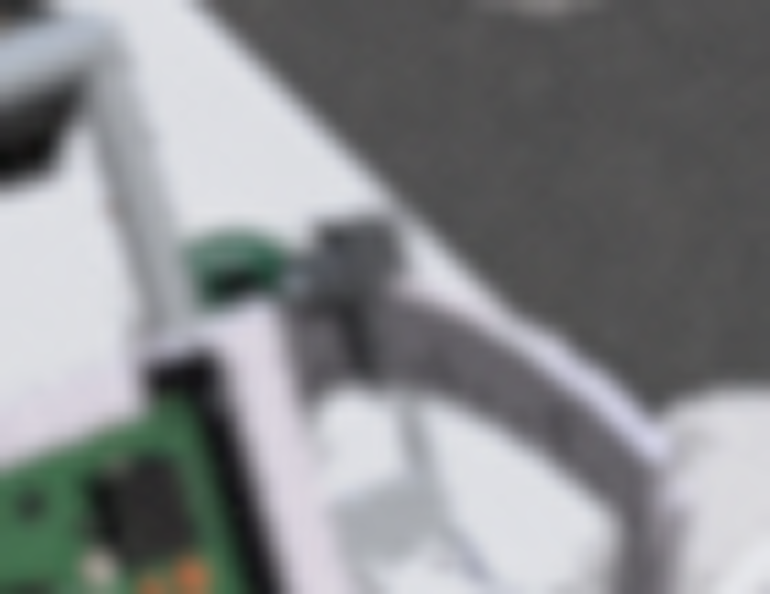

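The crop shows the tongue ending near (378,380) and the pointer tip near (400,390). Their different depth along x could explain that sideways gap, so I check with rays on each part's own plane.

Run:
```python
from look import *
p2,P2=pts('s2'); p6,P6=pts('s6'); p4,_=pts('s4'); z=np.load('pics/s2.npz');K,T=z['K'],z['T']
def onx(u,v,x):
    w=T[:3,:3]@np.array([(u-K[0,2])/K[0,0],(v-K[1,2])/K[1,1],1]);o=T[:3,3]-H
    t=(x-o@CX)/(w@CX); q=o+t*w; return np.arctan2(q[2],q@CY),np.hypot(q[2],q@CY)
q=P2-H;lx=q@CX;R=np.hypot(q@CY,q[...,2]);A=np.arctan2(q[...,2],q@CY)
g=p2.mean(-1)
m=(R>.13)&(R<.143)&(abs(lx-.09)<.02)&(A>.95)&(A<1.4); print('quadrant face x',np.median(lx[m]),m.sum(), 'inner edge R at x face')
for v in(193,194,195,196,197,198):
    w=np.clip(85-g[v,333:341],0,None); u=(w*np.arange(333,341)).sum()/w.sum(); k=int(round(u)); print('tongue',v,u.round(2),'depth x',lx[v,k].round(4),[np.round(onx(u,v,x),4) for x in(.083,.086,.09)])
for name,p in(('s4',p4),('s6',p6)):
    D=g-p.mean(-1)
    for v in(202,204,206,208):
        w=np.clip(D[v,334:349]-8,0,None); u=(w*np.arange(334,349)).sum()/w.sum(); print(name,v,u.round(2),[np.round(onx(u,v,x),4) for x in(.087,.09,.092)])
```

```text
quadrant face x 0.09004486599187682 101 inner edge R at x face
tongue 193 335.64 depth x nan [array([0.9224, 0.143 ]), array([0.8798, 0.1415]), array([0.8218, 0.14  ])]
tongue 194 336.52 depth x 0.086 [array([0.941 , 0.1412]), array([0.8982, 0.1396]), array([0.8397, 0.1379])]
tongue 195 336.8 depth x 0.0859 [array([0.9416, 0.1391]), array([0.8982, 0.1375]), array([0.8388, 0.1358])]
tongue 196 337.16 depth x 0.0861 [array([0.9449, 0.1371]), array([0.9008, 0.1354]), array([0.8406, 0.1337])]
tongue 197 337.33 depth x 0.0876 [array([0.9426, 0.1349]), array([0.8978, 0.1333]), array([0.8365, 0.1315])]
tongue 198 337.51 depth x 0.0877 [array([0.9403, 0.1328]), array([0.8947, 0.1312]), array([0.8323, 0.1294])]
s4 202 339.02 [array([0.8923, 0.1224]), array([0.8424, 0.121 ]), array([0.8084, 0.1202])]
s4 204 339.49 [array([0.8892, 0.1181]), array([0.8374, 0.1167]), array([0.8021, 0.1159])]
s4 206 340.09 [array([0.891 , 0.1139]), array([0.8372, 0.1124]), array([0.8006, 0.1116])]
s4 208 339.68 [array([0.8528, 0.1093]), array([0.796 , 0.1081]), array([0.7575, 0.1075])]
s6 202 341.66 [array([0.9823, 0.1238]), array([0.9347, 0.1218]), array([0.9022, 0.1207])]
s6 204 342.19 [array([0.9846, 0.1196]), array([0.9353, 0.1176]), array([0.9016, 0.1164])]
s6 206 342.56 [array([0.9815, 0.1153]), array([0.9303, 0.1133]), array([0.8953, 0.1121])]
s6 208 342.32 [array([0.9551, 0.1105]), array([0.901 , 0.1087]), array([0.864 , 0.1076])]
```

The depth planes agree: the pointer plane is at x≈0.092 and the tongue is at x≈0.086. The index reads about 0.895 rad and the plate 0.883 to 0.892 rad, well within the 0.06 tolerance.

```bash
python3 -c "
from station import r
print(r.finish_job()); print(r.state()['time_s'])"
```

```text
the job is handed in; nothing more can be done
None
the job is handed in; nothing more can be done
```

The job is handed in, with no verdict returned: the clamp was locked, then the plate was raised to about 0.885 rad against an index measured at about 0.895 rad and is held still by the bar.

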